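Pin the carving stand in its working position

ROBOT

A 6-joint arm with a two-finger parallel gripper is mounted at the origin on the work surface. World frame = base frame: x ahead of the robot, y to its left, z up, the work surface at z = 0. Lengths are in m, angles in rad, forces in N, time in s.
With the tool pointing down it reaches from about 0.3 to 0.775 m from the base axis. Payload 14.6 kg.
Tool frame: the origin (TCP) lies on the centre line of the jaws, within the pads' length; the fingertips stand 17 mm ahead of it and the grasp point (between the pads) lies 2 mm behind it (tip_extent is the distance from the TCP to the fingertips, in m); x points along the fingers, y is the direction in which the jaws open and shut, and the axes are right-handed (so a half turn about x gives the same grasp; the last joint's range is limited). The gripper opens to 94 mm and grips with 3 to 60 N. Pads are 16 mm wide; open, the fingers measure 119 mm over their backs; the gripper's body (75 mm by 177 mm) begins 78 mm behind the grasp point.
Start: joints at [1.039, 0.3, 1.521, -0, 1.321, -0.067], TCP at [0.247, 0.492, 0.222] pointing down, gripper open.
Joint ranges: [-3.03, 3.03], [-0.79, 2.21], [0.23, 2.52], [-1.04, 4.18], [0, 3.07], [-2.55, 2.55]. Speed limits (rad/s): [2.22, 2.22, 2.57, 3.14, 3.14, 3.14].

INTERFACE

Orientations are given as a 3x3 rotation matrix whose columns are the frame's x, y, z axes.
In Python, from station import * gives the robot as it stands.
- The arm moves only by the tool move_arm, never from a script. Its arguments are lists of equal length, an entry for each row: "slide": the shift along the tool's x, y, z in mm, a list of three; "turn": the turn about the tool's x in rad. A call has 1 to 5 rows; each row shifts and turns the commanded pose from where the row before left it, along the tool's axes as they then stand; what a row does not reach is not made up. A row lasts 1/8 s, in which the tool goes at most 62.5 mm and 10.7 degrees, less where a joint would pass 70% of its speed; a pose out of reach is approached as far as the arm can. A call with a gripper value outside its range is refused whole. "fingers" is the gripper command: -1 is shut, 1 is fully open, values between are in proportion, set as the call begins (left out, the last holds). The fingers move at their own pace and stop on an object; "force" is the grip in N (left out, the last holds). Time passes only in rows, so rows that do not move let the fingers close. It gives the time, the measured TCP pose, the force and the opening at its end, in the units of the state.
- sense(): the state, without advancing time (a new reading comes with each control period).
- camera(name): name is "side" or "top"; returns the picture (420x560x3 uint8, blue, green, red); there is no depth.
- get_calibration(name): a dict with "camera_matrix" (3x3 intrinsics, pixels), "R" (3x3) and "t" (3): a world point X has camera coordinates R X + t. Camera axes: x right, y down, z forward; pixel columns grow to the right and rows downward; lengths in m; the calibration is good to about 2 mm. A picture is of the moment at which its call begins. get_calibration takes no time and is no camera call.
- hand_in(): hands the job in, once; it reports no verdict.
Trained networks look in the newest picture that a camera, given by its name, has taken for a name from the list of things; names that differ only in an ending like _2 or _b are one class to them, and where a whole thing is asked for, a point or a joint stands for the part that bears it (a point fixed in the world has none). Each returns a list of dicts, best first, with "p" (0 to 1); they miss things now and then, are a little off and sometimes report something else, mostly with a low value. They report only what shows in the picture. A call takes as long as a camera call. They do not tell look-alikes from the thing itself.
- search_frame(camera, thing): "extent" ([left, top, right, bottom] in pixels, round what is visible of it).
- masks_of(camera, thing): "region" (420x560 bool, what is visible of it) and "extent" ([left, top, right, bottom] in pixels, round what is visible of it).
- mark_of(camera, thing): "uv" ([column, row] in pixels: a listed point, or the origin of a listed thing).
The state is a dict: "clock": time; "q": joint angles; "qvel": joint speeds; "effort": joint torques, N m; "tcp_pos": TCP position; "orientation": TCP orientation; "ft_force": force on the tool from outside, world axes, zero at the start; "moment": the same for the moment, N m; "width": finger opening in m.
Only numpy, scipy, OpenCV 4.12 (cv2) and the standard library are available. Lean on these libraries where they do the work, as an engineer would, in place of code of your own. Each camera call takes 0.05 s, during which the arm holds its last target.

TASK

The turntable of the stone carving stand has been left swung aside. Turn it by the upright black handle on its arm until the hole in the arm lies over the hole in the stand's base, then take the long slim pin from the wooden rack (not the short one, nor the one with the thick shoulder) and drop it through both holes until its flange rests on the arm, and let go.

Things in the scene. Friction and masses are not known exactly. Their poses are not given: they have to be found in the camera images.
- pin_mid (a point): Mid-height, on the axis, of the long slim steel pin: 96 mm tall, 0.17 kg, upright in a wooden rack, z up, x along the rack's row. Shank 18 dia x 50, lowest 6 tapering to 12 dia. Flange 40 dia x 6, underside 2 above this point. Black knob to grip 26 dia x 40, top 48 above this point (grip 33 above it). Rack 30 high, wells 18 deep, 75 apart. Others: shank 26 long; or shoulder 36, flange 54 dia.
- stand_hole (a point): Centre of the mouth of the hole in the stand's base, on its top face 45 mm above the table. The hole is upright, 30 mm in diameter and goes right down to the table, in the middle of a square dark steel tongue 90 mm wide. The stand is fixed. z is up; x points level from the hole to the turntable's upright pivot axis, 120 mm away.
- table_arm (a joint): Angle of the turntable and arm (rad), counter-clockwise from above. 0: arm hole exactly over base hole; starts at 0.45 to 0.95, turns from -0.4 to 1.15, about 1 N at the handle, stays where left. Arm: steel bar 56 mm wide, underside 47 and top 59 mm above the table, to 225 mm from the pivot; its 30 mm hole is 120 mm from the pivot, in line with the handle. Stone on the turntable: top 103 mm up.
- handle (a point): Middle (half-way up) of the upright round black handle on the arm: 24 mm in diameter, 50 mm tall, standing on the arm's top face. This point is 84 mm above the table (grip here or up to 10 mm higher) and 200 mm from the pivot axis. It turns with the arm: z is up; x points level from the handle to the pivot axis.
Mind the look-alikes: they are no part of the job. What is shaped like the part that bears pin_mid but pink or turquoise is not meant.

How it is judged:
By the outcome, as a careful person would: the job done as asked, in the order asked, and still so for the second after the job is handed in, with the robot touching nothing.
It also fails if it takes over 56 s, if anything falls off the work surface, if the arm or the gripper's body presses on something with over 40 N, if the wrist force passes 120 N, or if a joint passes its speed limit or range.

## Working session

There is one attempt and no reset: what is moved stays moved. The work goes in short steps, Python scripts to look and compute and a tool call to move; the robot and the scene stay as the last step left them, time stands still between calls to the robot, and variables do not carry over. Pictures are saved under pics/ and viewed, and the job is handed in when it is done.

Besides the shell and the picture viewer there is one more tool, called after "Emit:" as name([rows], argument=value, ...), one row to a line, values as JSON. move_arm: Moves the arm, as the interface text tells. Its arguments: {"type":"object","properties":{"slide":{"type":"array"},"turn":{"type":"array"},"fingers":{"type":"number"},"force":{"type":"number"}},"required":["slide","turn"]}

```bash
mkdir -p pics; ls
python3 - <<'E'
from station import *
import cv2
s=sense(); print({k:np.round(v,3).tolist() if 0 else v for k,v in s.items()} if 0 else s)
for c in ["top","side"]:
    im=camera(c); cv2.imwrite(f"pics/{c}0.png",im)
    print(c,get_calibration(c))
    for t in ["pin_mid","handle","stand_hole","table_arm"]:
        try: print(t,[(r['uv'],r['p']) for r in mark_of(c,t)])
        except Exception as e: print(t,e)
E
```

```text
pics
{'clock': 0.0, 'q': array([ 1.03940667e+00,  3.00445343e-01,  1.52159187e+00, -2.62683779e-05,
        1.32070155e+00, -6.65652581e-02]), 'qvel': array([-0.0010012 ,  0.00061807,  0.00080991, -0.00205399,  0.00160061,
       -0.00022769]), 'effort': array([ 5.34827086e-05, -5.31811917e+01, -3.52742350e+01,  7.08591426e-02,
        2.43961997e-02, -7.54084249e-05]), 'tcp_pos': array([0.24641123, 0.49143463, 0.22189589]), 'orientation': array([[-5.58826270e-04,  4.48259693e-01,  8.93903203e-01],
       [-1.00095808e-03,  8.93902644e-01, -4.48260038e-01],
       [-9.99999343e-01, -1.14525912e-03, -5.08471179e-05]]), 'ft_force': array([ 0.54303042, -0.09592617, -0.48205389]), 'moment': array([-0.01191896,  0.00961605, -0.01616847]), 'width': 0.09382002602629573}
top {'camera_matrix': array([[432.55385469,   0.        , 277.51553019],
       [  0.        , 432.55385469, 209.77848847],
       [  0.        ,   0.        ,   1.        ]]), 'R': array([[-0.00336444, -0.99990735,  0.01318959],
       [-0.99426173,  0.00193459, -0.10695733],
       [ 0.10692191, -0.01347375, -0.99417612]]), 't': array([0.16923889, 0.57726846, 0.97813754])}
pin_mid [([191.9, 204.8], 0.77), ([195.4, 248.9], 0.66), ([156.2, 260.9], 0.53)]
handle [([442.0, 228.5], 0.78)]
stand_hole [([377.9, 235.1], 0.97)]
table_arm it knows: handle, pin_mid, stand_hole
side {'camera_matrix': array([[383.23321541,   0.        , 279.20947173],
       [  0.        , 383.23321541, 208.2864697 ],
       [  0.        ,   0.        ,   1.        ]]), 'R': array([[ 0.99045007, -0.13785968, -0.00183513],
       [-0.10242402, -0.72682276, -0.67914505],
       [ 0.0922929 ,  0.67284722, -0.73400179]]), 't': array([-0.53050582,  0.2517871 ,  0.54648362])}
pin_mid [([233.3, 161.2], 0.98), ([218.4, 139.2], 0.93), ([270.9, 160.4], 0.79)]
handle []
stand_hole [([272.5, 358.8], 0.87)]
table_arm it knows: handle, pin_mid, stand_hole
```

View pics/top0.png

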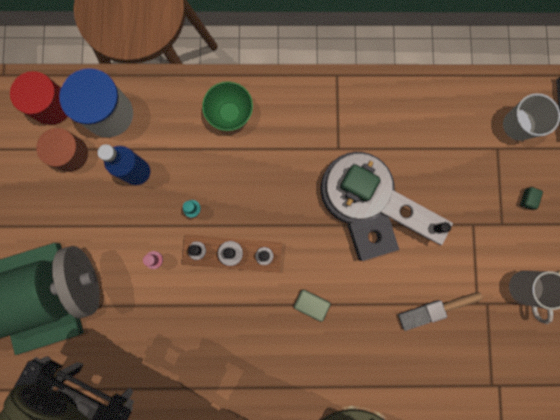

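View pics/side0.png

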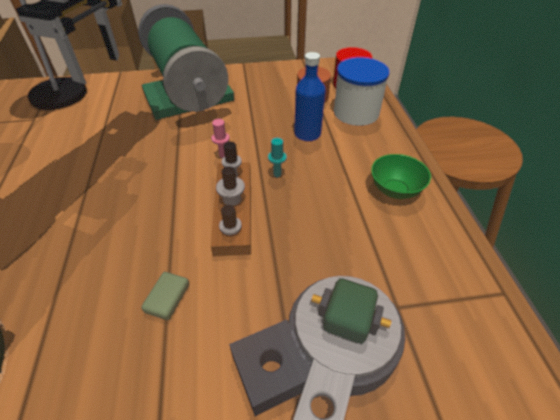

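Run:
```python
import cv2
a=cv2.imread("pics/top0.png")[190:290,140:300]; b=cv2.imread("pics/side0.png")[110:260,190:310]
cv2.imwrite("pics/za.png",cv2.resize(a,None,fx=5,fy=5,interpolation=cv2.INTER_CUBIC))
cv2.imwrite("pics/zb.png",cv2.resize(b,None,fx=4,fy=4,interpolation=cv2.INTER_CUBIC))
```

```text
(no output)
```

View pics/za.png

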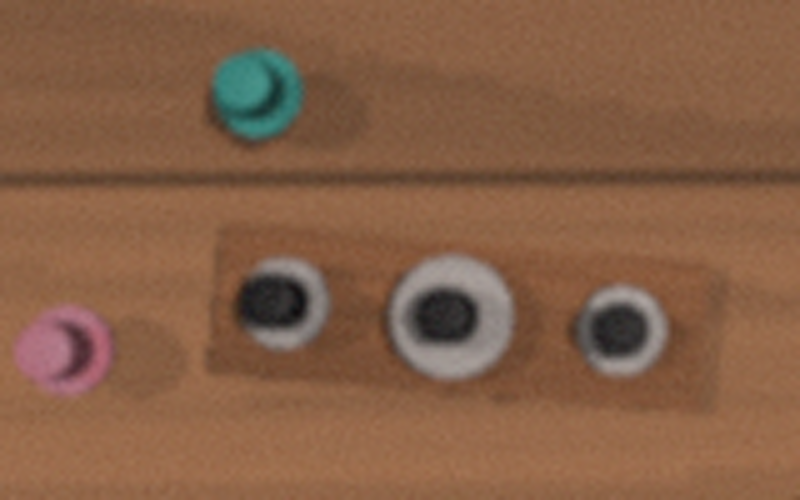

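View pics/zb.png

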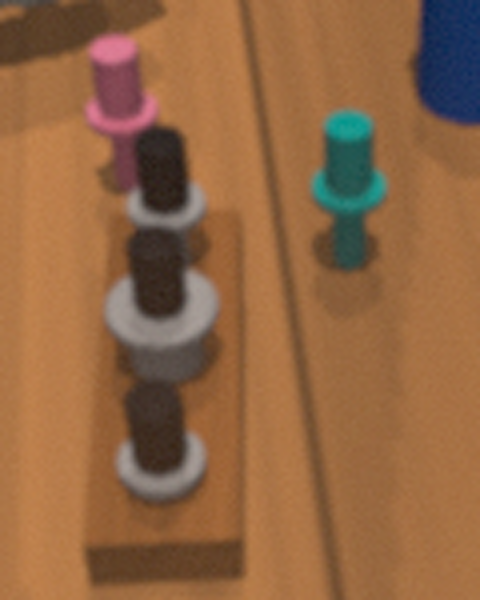

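```bash
cat > h.py <<'E'
from station import *
import cv2, numpy as np
C={c:get_calibration(c) for c in("top","side")}
def proj(c,X):
    k=C[c];p=k["camera_matrix"]@(k["R"]@np.asarray(X,float)+k["t"]);return p[:2]/p[2]
def atz(c,uv,z):
    k=C[c];d=k["R"].T@np.linalg.inv(k["camera_matrix"])@np.array([*uv,1.]);o=-k["R"].T@k["t"]
    return o+d*(z-o[2])/d[2]
E
python3 - <<'E'
from h import *
np.set_printoptions(precision=4,suppress=True)
for n,t,s,z in [("pinmid",(195.4,248.9),(233.3,161.2),.060),("flange",(197,250.6),(231.7,160.7),.068),("pin short",(264.2,256),(230.5,226),.044),("hole",(377.9,235.1),(272.5,358.8),.045),("armhole",(406,211),(322,405),.059)]:
    print(n,atz("top",t,z),atz("side",s,z))
print("handle",atz("top",(442,228.5),.084))
b=cv2.imread("pics/side0.png")[270:420,220:420];a=cv2.imread("pics/top0.png")[140:270,310:470]
cv2.imwrite("pics/zc.png",cv2.resize(a,None,fx=5,fy=4.6,interpolation=cv2.INTER_CUBIC) if 0 else cv2.resize(a,None,fx=4,fy=4,interpolation=cv2.INTER_CUBIC))
cv2.imwrite("pics/zd.png",cv2.resize(b,None,fx=4,fy=4,interpolation=cv2.INTER_CUBIC))
E
```

```text
pinmid [0.487  0.3518 0.06  ] [0.49   0.3542 0.06  ]
flange [0.4831 0.3468 0.068 ] [0.487  0.3466 0.068 ]
pin short [0.4707 0.1985 0.044 ] [0.4744 0.1946 0.044 ]
hole [ 0.5174 -0.0616  0.045 ] [ 0.5191 -0.0529  0.045 ]
armhole [ 0.5712 -0.1237  0.059 ] [ 0.5719 -0.1233  0.059 ]
handle [ 0.5297 -0.1942  0.084 ]
```

View pics/zc.png

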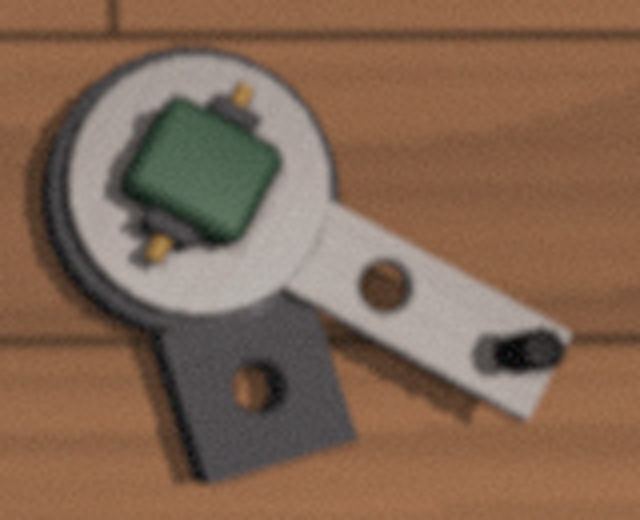

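View pics/zd.png

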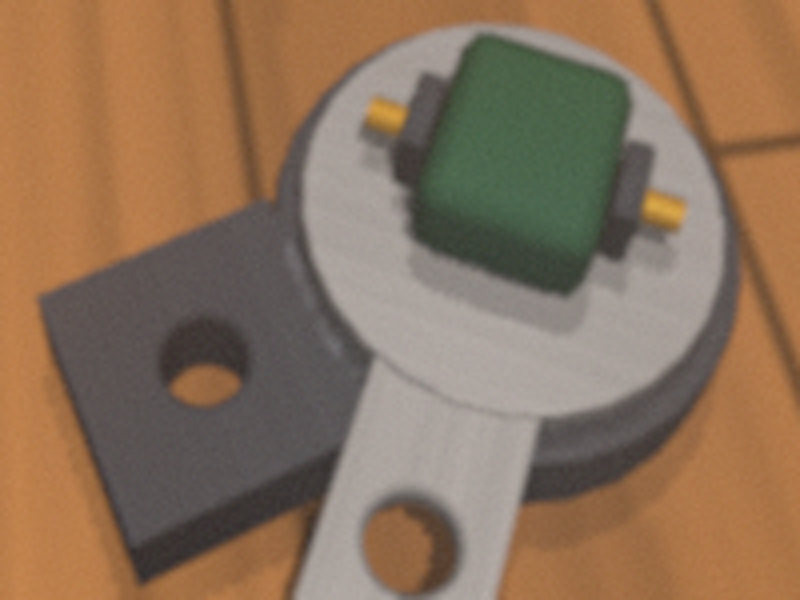

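Run:
```python
from h import *
from scipy.optimize import least_squares
np.set_printoptions(precision=4,suppress=True)
def model(p):
    x,y,phi,th=p; P=np.array([x,y]); u=lambda a:np.array([np.cos(a),np.sin(a)])
    H=P+.12*u(phi); A=P+.12*u(phi+th); K=P+.2*u(phi+th)
    return P,H,A,K
obs=[("H","top",(374.75,236.75),.045),("H","side",(271.3,360.5),.045),("A","top",(406.3,211.3),.059),("A","side",(322.8,406),.059),("K","top",(439.,228.2),.084)]
for o in obs: print(o[:2],atz(o[1],o[2],o[3]))
print("disc",atz("top",(360.3,185.5),.065))
def f(p):
    P,H,A,K=model(p);d=dict(H=H,A=A,K=K)
    return np.concatenate([proj(o[1],[*d[o[0]],o[3]])-o[2] for o in obs])
r=least_squares(f,[.62,-.02,-2.7,.8]);print(r.x,r.fun.round(1))
for v in model(r.x):print(v)
print("pin: flange ell / knob top top-cam", atz("top",(197,250.6),.068),atz("top",(140+263/5,190+302/5),.108),atz("side",(231.7,160.7),.068),atz("side",(190+160/4,110+137/4),.108))
```

```text
('H', 'top') [ 0.5136 -0.0542  0.045 ]
('H', 'side') [ 0.5171 -0.055   0.045 ]
('A', 'top') [ 0.5705 -0.1243  0.059 ]
('A', 'side') [ 0.5726 -0.1246  0.059 ]
('K', 'top') [ 0.5303 -0.1876  0.084 ]
disc [ 0.629  -0.0198  0.065 ]
[ 0.6319 -0.0201 -2.8502  0.7505] [ 0.1 -1.5 -0.1 -0.3 -0.3 -0.4 -1.1 -0.6  2.3 -0.3]
[ 0.6319 -0.0201]
[ 0.517  -0.0546]
[ 0.5714 -0.1237]
[ 0.531  -0.1927]
pin: flange ell / knob top top-cam [0.4831 0.3468 0.068 ] [0.483  0.3492 0.108 ] [0.487  0.3466 0.068 ] [0.4875 0.3485 0.108 ]
```

Emit:
move_arm([
  [0,-37,43],
  [0,-37,43],
  [0,-37,43],
  [0,-37,43],
  [0,-37,43],
], turn=[0,0,0,0,0])

```text
clock: 1.02
tcp_pos: [0.3562, 0.2282, 0.2227]
orientation: [[0.001, 0.448, 0.894], [0.0, 0.894, -0.448], [-1.0, 0.001, 0.0]]
ft_force: [0.3, -0.1, 0.1]
width: 0.0944
```

Emit:
move_arm([
  [0,-37,43],
  [0,-37,43],
  [0,-37,43],
  [0,-37,43],
  [0,-37,43],
], turn=[0,0,0,0,0])

```text
clock: 1.65
tcp_pos: [0.4655, -0.0338, 0.2227]
orientation: [[0.001, 0.448, 0.894], [-0.0, 0.894, -0.448], [-1.0, 0.0, 0.001]]
ft_force: [0.5, 0.6, 0.4]
width: 0.0938
```

Emit:
move_arm([
  [0,-37,43],
  [0,-37,43],
  [0,-37,43],
  [0,0,0],
  [0,0,0],
], turn=[0,0,0,0.18,0.18])

```text
clock: 2.28
tcp_pos: [0.5306, -0.1896, 0.222]
orientation: [[-0.001, 0.739, 0.674], [0.0, 0.674, -0.739], [-1.0, -0.0, -0.001]]
ft_force: [-0.5, 0.2, 0.2]
width: 0.0942
```

Emit:
move_arm([
  [0,0,0],
  [0,0,0],
  [0,0,0],
  [0,0,0],
  [0,0,0],
], turn=[0.18,0.18,0.18,0.18,0.18])

```text
clock: 2.9
tcp_pos: [0.5306, -0.1889, 0.2224]
orientation: [[-0.0, 0.987, -0.159], [0.0, -0.159, -0.987], [-1.0, -0.0, -0.0]]
ft_force: [0.1, 0.2, 0.4]
width: 0.0941
```

Emit:
move_arm([
  [0,0,0],
  [0,0,0],
  [0,0,0],
], turn=[0.18,0.18,0])

```text
clock: 3.28
tcp_pos: [0.5306, -0.1889, 0.2224]
orientation: [[-0.0, 0.871, -0.491], [0.0, -0.491, -0.871], [-1.0, -0.0, -0.0]]
ft_force: [0.6, 0.6, 1.4]
width: 0.094
```

Emit:
move_arm([
  [40,1,2],
  [40,0,1],
  [40,0,0],
  [14,0,0],
  [0,0,0],
], turn=[0,0,0,0,0])

```text
clock: 3.9
tcp_pos: [0.5301, -0.192, 0.0886]
orientation: [[-0.001, 0.872, -0.49], [0.0, -0.49, -0.872], [-1.0, -0.001, 0.0]]
ft_force: [-0.3, -0.0, -0.8]
width: 0.094
```

Run:
```python
from h import *
im=camera("top")[120:290,310:480]; cv2.imwrite("pics/g1.png",cv2.resize(im,None,fx=3.5,fy=3.5,interpolation=cv2.INTER_CUBIC))
```

```text
(no output)
```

View pics/g1.png

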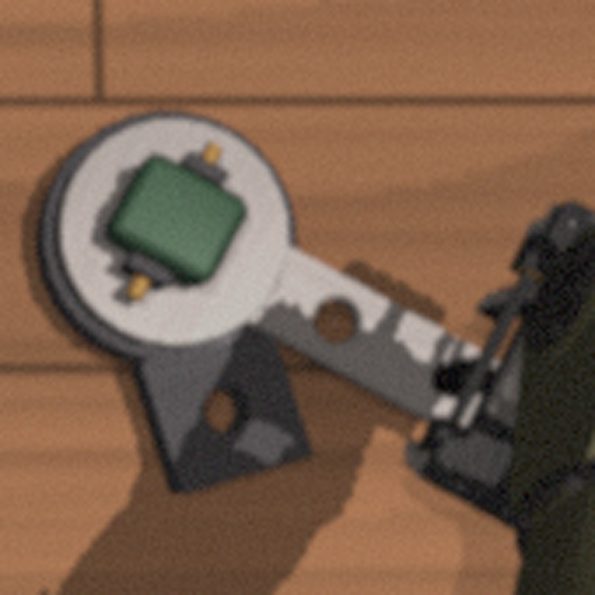

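Emit:
move_arm([
  [0,0,0],
  [0,0,0],
  [0,0,0],
  [0,0,0],
  [0,0,0],
], turn=[0,0,0,0,0], fingers=-1, force=12)

```text
clock: 4.58
tcp_pos: [0.53, -0.192, 0.0885]
orientation: [[0.0, 0.871, -0.492], [-0.0, -0.492, -0.871], [-1.0, 0.0, -0.0]]
ft_force: [0.0, 0.9, -0.5]
width: 0.0476
```

Emit:
move_arm([
  [0,0,0],
  [0,0,0],
  [0,0,0],
  [0,0,0],
  [0,0,0],
], turn=[0,0,0,0,0])

```text
clock: 5.2
tcp_pos: [0.5301, -0.192, 0.0884]
orientation: [[0.0, 0.871, -0.492], [-0.0, -0.492, -0.871], [-1.0, 0.0, 0.0]]
ft_force: [0.8, -0.6, -0.3]
width: 0.0239
```

Emit:
move_arm([
  [0,-9.9,-0.45],
  [0,-9.9,-0.45],
  [0,-9.9,-0.45],
  [0,-9.9,-0.45],
  [0,-9.9,-0.45],
], turn=[0.05,0.05,0.05,0.05,0.05])

```text
clock: 5.82
tcp_pos: [0.4904, -0.1619, 0.0884]
orientation: [[-0.001, 0.721, -0.693], [-0.001, -0.693, -0.721], [-1.0, 0.0, 0.001]]
ft_force: [-2.1, -4.3, -0.4]
width: 0.0239
```

Emit:
move_arm([
  [0,-9.9,-0.45],
  [0,-9.9,-0.45],
  [0,-9.9,-0.45],
  [0,-9.9,-0.45],
  [0,-9.9,-0.45],
], turn=[0.05,0.05,0.05,0.05,0.05])

```text
clock: 6.45
tcp_pos: [0.4594, -0.1231, 0.0884]
orientation: [[-0.002, 0.527, -0.85], [-0.001, -0.85, -0.527], [-1.0, -0.001, 0.003]]
ft_force: [-8.1, -6.5, 3.4]
width: 0.0235
```

Emit:
move_arm([
  [0,-9.9,0.6],
  [0,-9.9,-0.2],
  [0,-9.9,-0.2],
  [0,-9.9,-0.2],
  [0,0,0],
], turn=[0.05,0.05,0.05,0.05,0])

```text
clock: 7.08
tcp_pos: [0.4421, -0.0873, 0.0884]
orientation: [[-0.0, 0.35, -0.937], [0.0, -0.937, -0.35], [-1.0, -0.0, 0.0]]
ft_force: [-0.5, 0.7, -1.7]
width: 0.0241
```

Run:
```python
from h import *
for c,(a,b,d,e) in dict(top=(140,270,310,470),side=(270,420,160,400)).items():
    im=camera(c);cv2.imwrite(f"pics/{c}2.png",cv2.resize(im[a:b,d:e],None,fx=3.3,fy=3.3,interpolation=cv2.INTER_CUBIC))
```

```text
(no output)
```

View pics/top2.png

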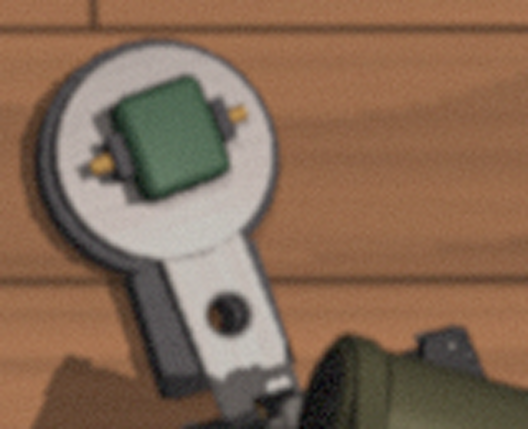

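View pics/side2.png

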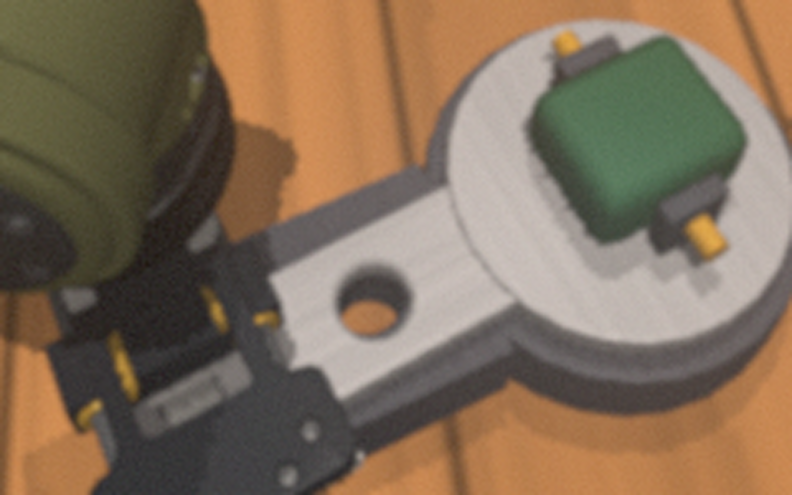

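Run:
```python
from h import *
print(atz("top",(379.1,235.15),.059),atz("side",(273.3,361.2),.059))
print([(r['uv'],r['p']) for c in("top","side") for r in mark_of(c,"stand_hole")])
P=np.array([.6319,-.0201]);d=np.array([.4421,-.0873])-P;print(np.hypot(*d),np.arctan2(d[1],d[0]))
```

```text
[ 0.51658445 -0.06082915  0.059     ] [ 0.51921578 -0.06164556  0.059     ]
[([377.1, 234.3], 0.81), ([271.7, 357.9], 0.55)]
0.2013451762521268 -2.801308249279662
```

Emit:
move_arm([
  [0,-5.5,-0.1],
  [0,-5.5,-0.1],
  [0,0,0],
  [0,0,0],
], turn=[0.028,0.028,0,0])

```text
clock: 7.78
tcp_pos: [0.4388, -0.0775, 0.0884]
orientation: [[-0.0, 0.297, -0.955], [0.0, -0.955, -0.297], [-1.0, -0.0, 0.0]]
ft_force: [-2.4, 0.3, -0.5]
width: 0.0238
```

Run:
```python
from h import *
for c,(a,b,d,e) in dict(top=(200,270,340,440),side=(320,400,220,340)).items():
    im=camera(c);cv2.imwrite(f"pics/{c}3.png",cv2.resize(im[a:b,d:e],None,fx=6,fy=6,interpolation=cv2.INTER_CUBIC))
```

```text
(no output)
```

View pics/top3.png

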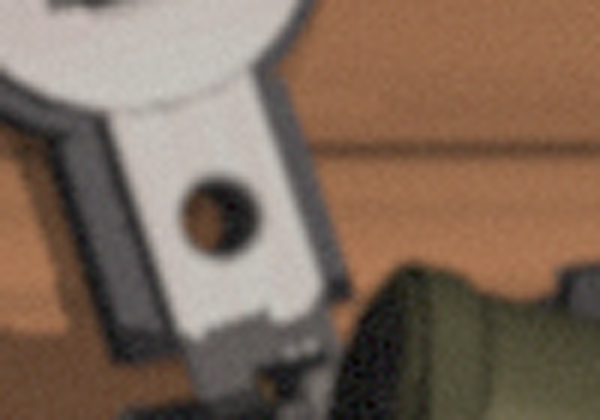

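View pics/side3.png

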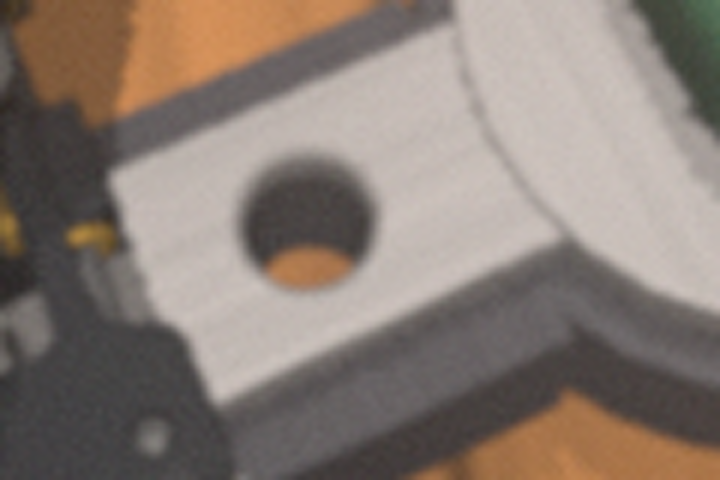

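Run:
```python
from h import *
print(atz("top",(376.8,236.3),.059),atz("side",(271.3,357),.059))
# tongue edge margins: check parallel: tongue sides visible both sides of arm (90 vs 56 wide => 17 each)
f=lambda c,x,y:np.array((x,y))/6+dict(top=(340,200),side=(220,320))[c]
# side: left tongue top edge & arm left edge , arm right edge, tongue right edge
n=np.array([-.2875,.9575])
for nm,c,x,y,z in [("tonL","side",110,128,.045),("tonL2","side",380,10,.045),("armL","side",110,168,.059),("armL2","side",440,25,.059),("armR","side",225,405,.059),("armR2","side",560,240,.059),("tonR","side",245,478,.045),("tonR2","side",560,335,.045),
 ("tonL","top",60,160,.045),("tonL2","top",120,355,.045),("armL","top",108,120,.059),("armL2","top",178,340,.059),("armR","top",255,75,.059),("armR2","top",325,300,.059),("tonR","top",345,295,.045)]:
    p=atz(c,f(c,x,y),z)[:2]; print(nm,c,p.round(4),((p-[.516,-.0546])@n*1000).round(1))
```

```text
[ 0.51400753 -0.05555326  0.059     ] [ 0.51727589 -0.05572071  0.059     ]
tonL side [ 0.4743 -0.0217] 43.5
tonL2 side [ 0.5417 -0.001 ] 43.9
armL side [ 0.4743 -0.0373] 28.5
armL2 side [ 0.5541 -0.0136] 28.3
armR side [ 0.4951 -0.0919] -29.7
armR2 side [ 0.5722 -0.0675] -28.5
tonR side [ 0.4977 -0.1026] -40.7
tonR2 side [ 0.57   -0.0829] -42.6
tonL top [0.5369 0.002 ] 48.2
tonL2 top [ 0.4628 -0.0192] 49.2
armL top [ 0.551  -0.0139] 28.9
armL2 top [ 0.4684 -0.0382] 29.4
armR top [ 0.5679 -0.07  ] -29.7
armR2 top [ 0.4831 -0.0939] -28.1
tonR top [ 0.4852 -0.1055] -39.9
```

Emit:
move_arm([
  [0,-1.5,0],
  [0,0,0],
  [0,0,0],
], turn=[0.007,0,0])

```text
clock: 8.25
tcp_pos: [0.4383, -0.0759, 0.0884]
orientation: [[-0.0, 0.29, -0.957], [0.0, -0.957, -0.29], [-1.0, -0.0, 0.0]]
ft_force: [-2.6, 0.3, -1.1]
width: 0.0238
```

Emit:
move_arm([
  [0,0,0],
  [0,0,0],
  [0,0,0],
  [0,0,0],
  [0,0,0],
], turn=[0,0,0,0,0], fingers=1)

```text
clock: 8.88
tcp_pos: [0.4384, -0.0759, 0.0885]
orientation: [[0.0, 0.29, -0.957], [-0.0, -0.957, -0.29], [-1.0, 0.0, -0.0]]
ft_force: [0.6, 0.9, 0.0]
width: 0.0704
```

Emit:
move_arm([
  [0,0,0],
  [-20,0,0],
  [-40,0,0],
  [-40,0,0],
  [-40,0,0],
], turn=[0,0,0,0,0])

```text
clock: 9.5
tcp_pos: [0.4382, -0.0758, 0.2298]
orientation: [[0.0, 0.29, -0.957], [-0.0, -0.957, -0.29], [-1.0, 0.0, -0.0]]
ft_force: [-0.0, -0.2, 0.3]
width: 0.0937
```

Emit:
move_arm([
  [0,-49,-21],
  [0,-49,-21],
  [0,-49,-21],
  [0,-49,-21],
  [0,-49,-21],
], turn=[0,0,0,0,0])

```text
clock: 10.12
tcp_pos: [0.4678, 0.1909, 0.2285]
orientation: [[0.0, 0.29, -0.957], [0.0, -0.957, -0.29], [-1.0, 0.0, -0.0]]
ft_force: [0.3, -1.0, 0.1]
width: 0.0938
```

Emit:
move_arm([
  [0,-49,-21],
  [0,-49,-21],
  [0,-49,-21],
  [0,0,0],
  [0,0,0],
], turn=[0,0,0,-0.17,-0.17])

```text
clock: 10.75
tcp_pos: [0.4854, 0.3486, 0.2279]
orientation: [[-0.001, 0.598, -0.802], [-0.0, -0.802, -0.598], [-1.0, -0.0, 0.001]]
ft_force: [0.7, -1.4, -0.8]
width: 0.0938
```

Emit:
move_arm([
  [0,0,0],
  [0,0,0],
  [0,0,0],
  [0,0,0],
  [0,0,0],
], turn=[-0.17,-0.17,-0.17,-0.17,-0.17])

```text
clock: 11.38
tcp_pos: [0.4856, 0.3479, 0.2283]
orientation: [[-0.0, 0.997, -0.081], [-0.0, -0.081, -0.997], [-1.0, -0.0, 0.0]]
ft_force: [-0.5, -0.4, 0.6]
width: 0.0941
```

Run:
```python
from h import *
s=sense();print(s['tcp_pos'],s['orientation'],s['q'])
for c,(a,b,d,e) in dict(top=(200,270,340,440),side=(300,420,180,340)).items():
    im=camera(c);cv2.imwrite(f"pics/{c}4.png",im);cv2.imwrite(f"pics/{c}4z.png",cv2.resize(im[a:b,d:e],None,fx=5,fy=5,interpolation=cv2.INTER_CUBIC))
```

```text
[0.48560015 0.34794706 0.22827919] [[-3.05838396e-04  9.96683130e-01 -8.13796393e-02]
 [-1.56060936e-04 -8.13796897e-02 -9.96683160e-01]
 [-9.99999941e-01 -2.92123797e-04  1.80432336e-04]] [5.60416137e-01 4.02298698e-01 1.36996127e+00 3.10009156e-05
 1.36967469e+00 6.41879700e-01]
```

View pics/top4z.png

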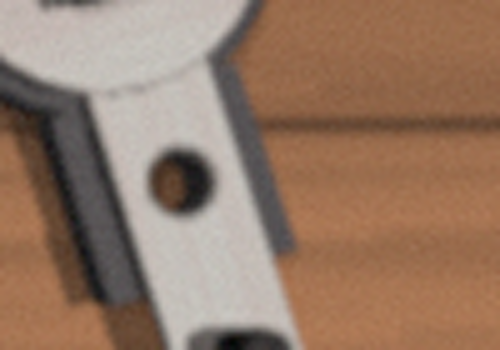

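View pics/side4z.png

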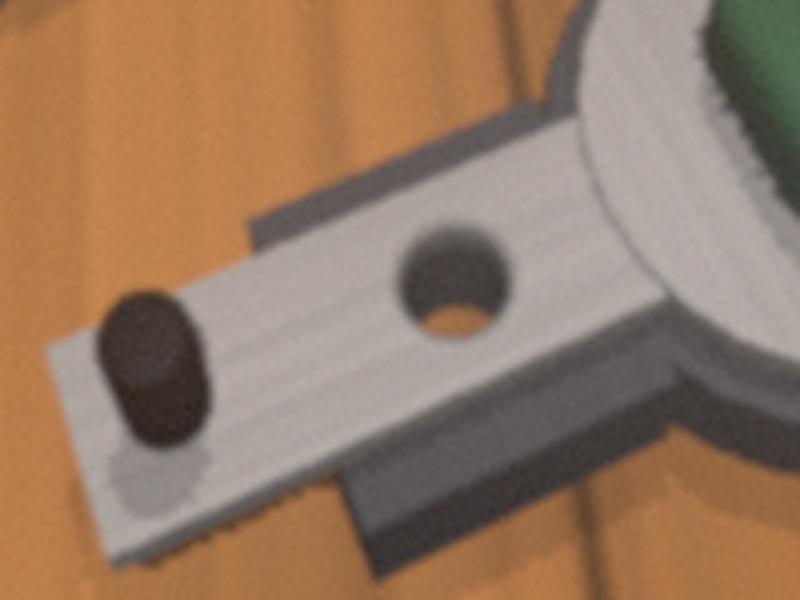

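View pics/side4.png

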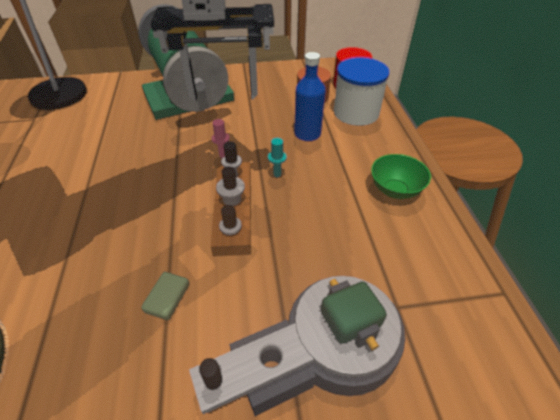

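Emit:
move_arm([
  [40,0,0],
  [40,0,0],
  [20,0,0],
  [0,0,0],
], turn=[0,0,0,0])

```text
clock: 11.98
tcp_pos: [0.4851, 0.3476, 0.1271]
orientation: [[-0.002, 0.996, -0.09], [-0.001, -0.09, -0.996], [-1.0, -0.002, 0.002]]
ft_force: [-0.4, 0.2, -0.1]
width: 0.0942
```

Run:
```python
from h import *
print(atz("top",(376.4,236.4),.059),atz("side",(271,356.2),.059))
print(proj("side",sense()['tcp_pos']))
for c,(a,b,d,e) in dict(side=(60,210,150,310)).items():
    im=camera(c);cv2.imwrite(f"pics/{c}5z.png",cv2.resize(im[a:b,d:e],None,fx=4,fy=4,interpolation=cv2.INTER_CUBIC))
```

```text
[ 0.51378479 -0.05464238  0.059     ] [ 0.51701066 -0.05459716  0.059     ]
[227.7879201  136.60489044]
```

View pics/side5z.png

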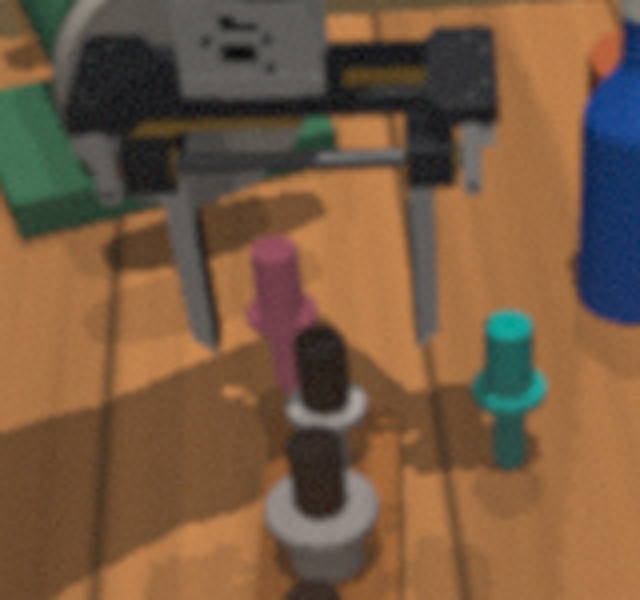

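Emit:
move_arm([
  [18,0,0],
  [18,0,0],
  [0,0,0],
], turn=[0,0,0])

```text
clock: 12.4
tcp_pos: [0.4849, 0.3475, 0.0906]
orientation: [[-0.003, 0.996, -0.087], [-0.002, -0.087, -0.996], [-1.0, -0.002, 0.002]]
ft_force: [0.4, -0.1, -0.5]
width: 0.0937
```

Emit:
move_arm([
  [0,0,0],
  [0,0,0],
  [0,0,0],
  [0,0,0],
  [0,0,0],
], turn=[0,0,0,0,0], fingers=-1, force=25)

```text
clock: 13.02
tcp_pos: [0.4856, 0.348, 0.0925]
orientation: [[0.0, 0.996, -0.087], [0.0, -0.087, -0.996], [-1.0, 0.0, -0.0]]
ft_force: [0.9, 0.1, 0.2]
width: 0.0476
```

Emit:
move_arm([
  [0,0,0],
  [0,0,0],
  [0,0,0],
  [0,0,0],
  [0,0,0],
], turn=[0,0,0,0,0])

```text
clock: 13.65
tcp_pos: [0.4856, 0.348, 0.0924]
orientation: [[-0.0, 0.996, -0.087], [0.0, -0.087, -0.996], [-1.0, -0.0, 0.0]]
ft_force: [-0.1, 0.2, -0.6]
width: 0.0255
```

Emit:
move_arm([
  [-10,0,0],
  [-25,0,0],
  [-40,0,0],
  [-40,0,0],
  [-15,0,0],
], turn=[0,0,0,0,0])

```text
clock: 14.28
tcp_pos: [0.4861, 0.3483, 0.2252]
orientation: [[0.003, 0.996, -0.087], [0.002, -0.087, -0.996], [-1.0, 0.003, -0.002]]
ft_force: [-0.3, -0.2, -1.7]
width: 0.0253
```

Run:
```python
from h import *
for c in("top","side"):
    im=camera(c);cv2.imwrite(f"pics/{c}6.png",im)
s=sense();print(s['tcp_pos'],s['ft_force'],s['moment'])
im=cv2.imread("pics/side6.png")[40:220,150:310];cv2.imwrite("pics/s6z.png",cv2.resize(im,None,fx=3.3,fy=3.3,interpolation=cv2.INTER_CUBIC))
```

```text
[0.48588944 0.34819281 0.22354413] [ 0.27272147  0.25167045 -1.50549275] [-0.03833866  0.06246396  0.0241018 ]
```

View pics/s6z.png

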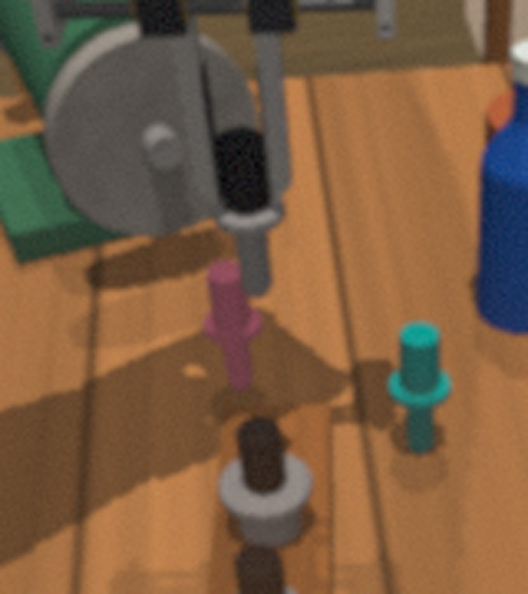

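Run:
```python
from h import *
t=sense()['tcp_pos']
for n,dz in [("top",.0156),("flange top",-.0244),("bottom",-.0804)]:
    print(n,proj("side",t+[0,0,dz]))
z=t[2]
print(atz("side",(225.5,104.8),z-.0244),atz("side",(223,80),z+.0156),atz("side",(227.9,127.3),z-.0804),t)
```

```text
top [221.61496516  82.44289966]
flange top [224.1451663  103.20366307]
bottom [227.34103569 129.42635641]
[0.48804463 0.34269471 0.19914413] [0.48853714 0.35607674 0.23914413] [0.48725401 0.35483756 0.14314413] [0.48588944 0.34819281 0.22354413]
```

Emit:
move_arm([
  [0,8,50],
  [0,8,50],
  [0,8,50],
  [0,8,50],
  [0,8,50],
], turn=[0,0,0,0,0])

```text
clock: 15.0
tcp_pos: [0.5031, 0.0938, 0.2206]
orientation: [[-0.003, 0.996, -0.087], [-0.0, -0.087, -0.996], [-1.0, -0.003, 0.001]]
ft_force: [0.0, 0.9, -1.1]
width: 0.0256
```

Emit:
move_arm([
  [0,8,50],
  [0,8,50],
  [0,9,49],
  [0,0,0],
  [0,0,0],
], turn=[0,0,0,0.17,0.17])

```text
clock: 15.62
tcp_pos: [0.5151, -0.0558, 0.2204]
orientation: [[-0.003, 0.907, -0.42], [0.001, -0.42, -0.907], [-1.0, -0.003, 0.001]]
ft_force: [-0.2, 0.6, -1.5]
width: 0.0254
```

Emit:
move_arm([
  [0,0,0],
  [0,0,0],
  [0,0,0],
  [0,0,0],
  [0,0,0],
], turn=[0.17,0.17,0.17,0.17,0.17])

```text
clock: 16.25
tcp_pos: [0.5151, -0.0551, 0.2205]
orientation: [[-0.003, 0.284, -0.959], [0.0, -0.959, -0.284], [-1.0, -0.001, 0.003]]
ft_force: [-0.5, -0.6, -1.9]
width: 0.0256
```

Emit:
move_arm([
  [30,0,0],
  [30,0,0],
  [10,0,0],
  [0,0,0],
], turn=[0,0,0,0])

```text
clock: 16.75
tcp_pos: [0.5154, -0.0551, 0.1518]
orientation: [[-0.002, 0.29, -0.957], [0.0, -0.957, -0.29], [-1.0, -0.001, 0.002]]
ft_force: [-0.1, -0.3, -1.6]
width: 0.0258
```

Run:
```python
from h import *
for c,(a,b,d,e) in dict(top=(140,290,310,470),side=(220,420,160,360)).items():
    im=camera(c);cv2.imwrite(f"pics/{c}7z.png",cv2.resize(im[a:b,d:e],None,fx=3,fy=3,interpolation=cv2.INTER_CUBIC))
s=sense();print(s['tcp_pos'],s['orientation'])
t=s['tcp_pos']
for n,dz in [("flange top",-.0244),("bottom",-.0804)]: print(n,proj("side",t+[0,0,dz]))
```

```text
[ 0.51606576 -0.05521148  0.15317377] [[ 9.13518424e-04  2.89539703e-01 -9.57165569e-01]
 [-1.67342360e-04 -9.57165910e-01 -2.89539966e-01]
 [-9.99999569e-01  4.24674438e-04 -8.25936437e-04]]
flange top [269.27043723 333.92141611]
bottom [270.15996336 352.61092319]
```

View pics/side7z.png

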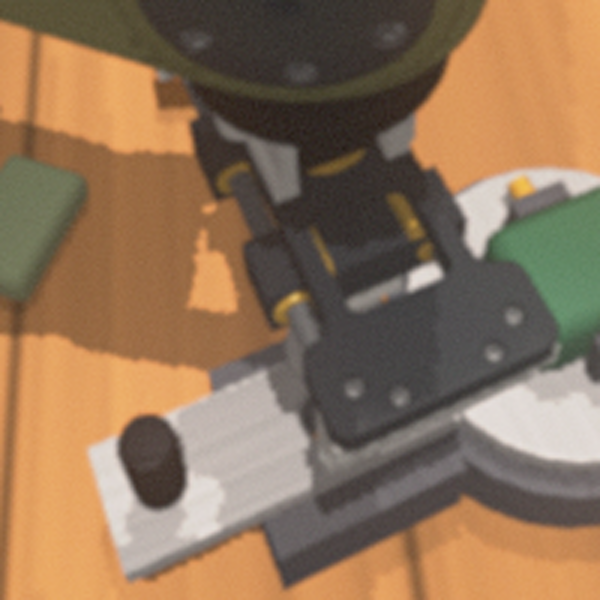

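View pics/top7z.png

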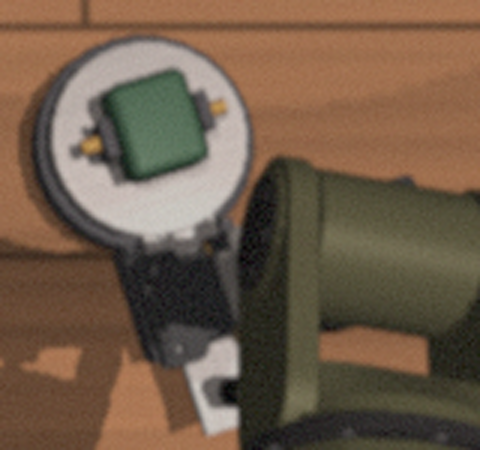

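Emit:
move_arm([
  [6,0,0],
  [6,0,0],
  [5,0,0],
  [5,0,0],
  [0,0,0],
], turn=[0,0,0,0,0])

```text
clock: 17.48
tcp_pos: [0.5155, -0.0551, 0.13]
orientation: [[-0.001, 0.29, -0.957], [0.0, -0.957, -0.29], [-1.0, -0.0, 0.001]]
ft_force: [0.6, -0.5, -1.0]
width: 0.0259
```

Emit:
move_arm([
  [5,0,0],
  [5,0,0],
  [0,0,0],
], turn=[0,0,0])

```text
clock: 17.85
tcp_pos: [0.5155, -0.0551, 0.12]
orientation: [[-0.001, 0.29, -0.957], [0.0, -0.957, -0.29], [-1.0, -0.0, 0.001]]
ft_force: [-0.4, -0.4, -0.8]
width: 0.0261
```

Emit:
move_arm([
  [6,0,0],
  [6,0,0],
  [6,0,0],
  [6,0,0],
  [0,0,0],
], turn=[0,0,0,0,0])

```text
clock: 18.48
tcp_pos: [0.5155, -0.0551, 0.0959]
orientation: [[-0.001, 0.29, -0.957], [0.0, -0.957, -0.29], [-1.0, -0.0, 0.001]]
ft_force: [-0.4, 0.5, -2.6]
width: 0.0255
```

Emit:
move_arm([
  [3,0,0],
  [1,0,0],
  [0,0,0],
], turn=[0,0,0])

```text
clock: 18.85
tcp_pos: [0.5157, -0.0552, 0.0925]
orientation: [[0.0, 0.29, -0.957], [-0.0, -0.957, -0.29], [-1.0, 0.0, -0.0]]
ft_force: [-0.8, 0.5, -1.7]
width: 0.0251
```

Emit:
move_arm([
  [1,0,0],
  [1,0,0],
  [0,0,0],
], turn=[0,0,0])

```text
clock: 19.23
tcp_pos: [0.5157, -0.0551, 0.0904]
orientation: [[-0.0, 0.29, -0.957], [0.0, -0.957, -0.29], [-1.0, -0.0, 0.0]]
ft_force: [-0.0, 0.6, -1.9]
width: 0.0257
```

Emit:
move_arm([
  [0,0,0],
  [0,0,0],
  [0,0,0],
  [0,0,0],
  [0,0,0],
], turn=[0,0,0,0,0], fingers=1)

```text
clock: 19.85
tcp_pos: [0.5157, -0.0551, 0.0905]
orientation: [[0.0, 0.29, -0.957], [-0.0, -0.957, -0.29], [-1.0, 0.0, -0.0]]
ft_force: [1.0, -0.5, -0.1]
width: 0.0723
```

Emit:
move_arm([
  [0,0,0],
  [-20,0,0],
  [-40,0,0],
  [-50,0,0],
  [-40,0,0],
], turn=[0,0,0,0,0])

```text
clock: 20.48
tcp_pos: [0.5157, -0.0551, 0.2425]
orientation: [[0.001, 0.29, -0.957], [-0.0, -0.957, -0.29], [-1.0, 0.001, -0.001]]
ft_force: [0.7, 0.7, -0.3]
width: 0.0941
```

Emit:
move_arm([
  [0,-40,0],
  [0,-40,0],
  [0,-40,0],
  [0,-40,0],
  [0,0,0],
], turn=[0,0,0,0,0])

```text
clock: 21.1
tcp_pos: [0.4688, 0.0997, 0.2406]
orientation: [[0.0, 0.292, -0.956], [0.0, -0.956, -0.292], [-1.0, -0.0, -0.0]]
ft_force: [-0.3, 0.5, -0.0]
width: 0.0942
```

Run:
```python
from h import *
for c,(a,b,d,e) in dict(top=(140,290,310,470),side=(270,420,160,360)).items():
    im=camera(c);cv2.imwrite(f"pics/{c}8.png",im);cv2.imwrite(f"pics/{c}8z.png",cv2.resize(im[a:b,d:e],None,fx=3.8,fy=3.8,interpolation=cv2.INTER_CUBIC))
```

View pics/side8z.png

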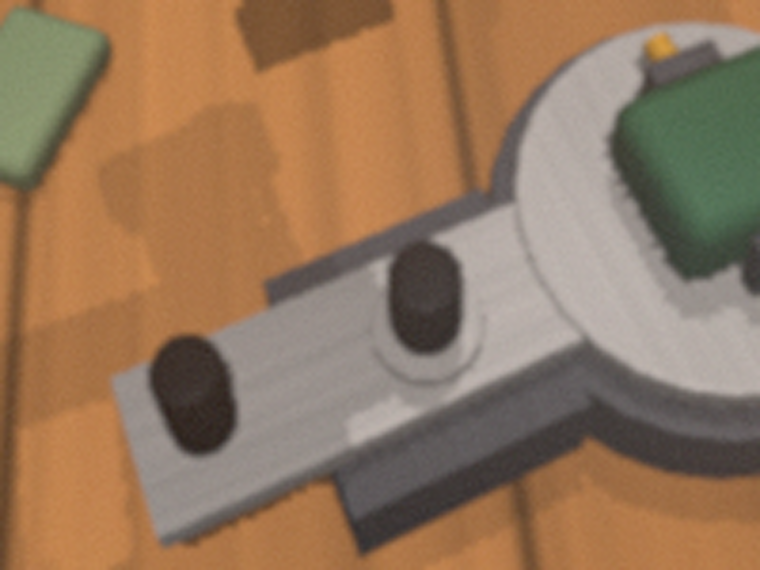

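View pics/top8z.png

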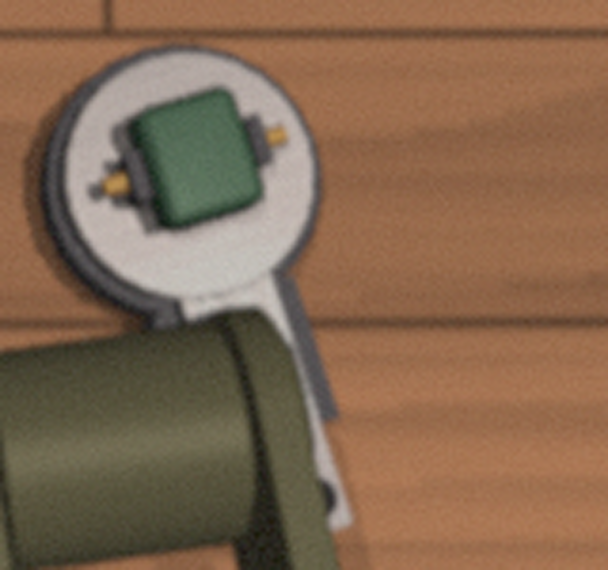

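View pics/side8.png

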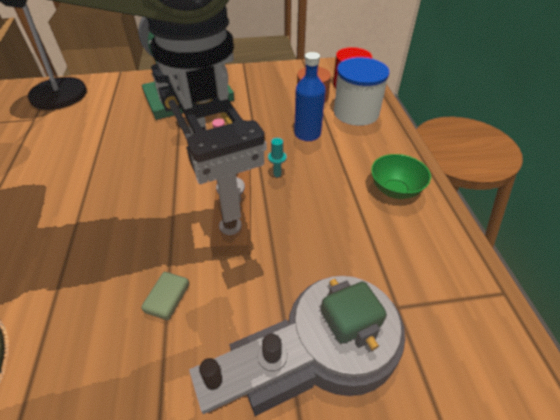

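Run:
```python
from h import *
print(atz("side",(160+427/3.8,270+328/3.8),.065),atz("side",(160+424/3.8,270+273/3.8),.105), sense()['tcp_pos'])
hand_in()
```

```text
[ 0.51859823 -0.05738246  0.065     ] [ 0.51850229 -0.05502545  0.105     ] [0.46944728 0.09788522 0.24048536]
the job is handed in; nothing more can be done
```

I turned the turntable back by its handle until the arm hole lay over the base hole, dropped the long slim pin through both holes and let go. I then backed the arm clear and handed in at about 21 s of the 56 s allowed.

- **Alignment:** after I let go of the handle, both cameras put the arm hole within about 0.5 mm of the base hole.
- **Pin choice:** I took the far end pin of the rack, whose shank shows below its flange. The gripper closed on its knob at 25.5 mm.
- **Insertion:** the pin went down without any contact force; wrist readings stayed within 3 N.
- **Last side picture:** the pin stands upright, with its flange flat on the arm. Working from the picture with the flange taken as seated, the knob and flange come out within about 3 mm of each other and of the base hole.
- **Disagreements and gaps:**
  - The two cameras differ by about 3 mm in x, so I worked from their average.
  - The pin was hidden from both cameras during the drop. In the final top view the arm covered it, so its seating was checked from the side camera only.
  - While turning, the handle pulled outward with up to about 10 N because my first estimate of the pivot was slightly off. I corrected the path.

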